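Open the strut-lidded flux case and snap shut the jar left open

TASK

Lift the lid of the grey case by its pull bar until its struts carry it and it stands fully open by itself. Then press the flip cap of the one jar that was left open fully shut, so that all three jars in the case are closed; leave the lid standing open.

Things in the scene. Friction and masses are not known exactly. Their poses are not given: they have to be found in the camera images.
- case: Grey sheet-metal bench case, 190 deep (x) x 230 wide (y) x 104 mm high with its lid shut, fixed on the bench. Origin: centre of its underside, on the bench; x points to its back (lid hinge), -x to its front, z up. The bottom half is 70 mm high with 5 mm walls. Behind the jars a screwdriver and tweezers lie in a tray, lower than the rim.
- lid_hinge_line (a point): Middle of the lid's hinge line: 95 mm behind the case's origin and 70 mm above its underside. The hinge runs along the case's y.
- pull_bar (a point): Middle of the axis of the pull bar on the lid's front; it moves with the lid. A round aluminium bar, 10 mm thick, along the case's y, 108 mm of it free between two arms that hold it 30 mm (axis) in front of the lid, a 25 mm gap. With the lid shut its axis is 220 mm in front of the hinge line, 12 mm above it, 82 mm above the bench; free space beneath.
- lid (a joint): Angle of the lid in rad: 0 shut (its start), 1.4 fully open at its stop, nearly upright. It weighs about 0.9 kg; two gas struts help: it falls shut from below about 0.95 rad, may do either between 0.95 and 1.1, and swings up to its stop by itself from above 1.1. Lifting takes 1 to 2 N at the bar.
- jar_a_mouth (a point): Centre of the mouth of jar a, 62 mm above the bench. White plastic jar, 31 mm in diameter, 56 mm tall, held fixed and upright in the case's rack. The three equal jars a, b, c stand in a row along the case's y, 65 mm apart, 45 mm in front of the case's origin, in any order.
- jar_b_mouth (a point): The same for jar b.
- jar_c_mouth (a point): The same for jar c.
- cap_a (a joint): Angle in rad of jar a's round flip cap (31 mm across, 8 mm thick, with a tab whose tip is 40 mm from its hinge): 0 shut, 1.9 wide open. The hinge is level with the mouth, 18 mm from its centre to the case's front (-x): an open cap stands up at the jar's front and shuts by a push to the case's back, then down. Shut, its top is 8.5 mm above the mouth.
- cap_b (a joint): The same for jar b. The caps' hinges are stiff (about 0.5 N at the tab): a cap stays where it is left. One of the three caps starts open at 1.5 to 1.85, the other two shut.
- cap_c (a joint): The same for jar c.

How it is judged:
By the outcome, as a careful person would: the job done as asked, in the order asked, and still so for the second after the job is handed in, with the robot touching nothing.
It also fails if it takes over 45 s, if anything falls off the work surface, if the arm or the gripper's body presses on something with over 40 N, if the wrist force passes 120 N, or if a joint passes its speed limit or range.

ROBOT

A 7-joint arm with a two-finger parallel gripper is mounted at the origin on a cart in front of the work surface, level with it; the furniture and walls round the work are solid. World frame = base frame: x ahead of the robot, y to its left, z up, the work surface at z = 0. Lengths are in m, angles in rad, forces in N, time in s.
With the tool pointing down it reaches from about 0.425 to 0.95 m from the base axis. Payload 4.7 kg.
Tool frame: the origin (TCP) lies on the centre line of the jaws, within the pads' length; the fingertips stand 17 mm ahead of it and the grasp point (between the pads) lies 2 mm behind it; y points along the fingers, z is the direction in which the jaws open and shut, and the axes are right-handed (so a half turn about y gives the same grasp; the last joint's range is limited). The gripper opens to 85 mm and grips with 20 to 120 N. Pads are 22 mm wide; open, the fingers measure 114 mm over their backs; the gripper's body (76 mm by 85 mm) begins 54 mm behind the grasp point. The pads swing forward as they close: fully open they stand 13 mm farther back than shut.
Start: joints at [-1.188, 0.469, -0.049, 1.532, 0.024, 1.141, -0.082], TCP at [0.27, 0.619, 0.248] pointing down, gripper open.
Joint ranges: [-2.59, 2.59], [-0.33, 1.99], [-1.39, 1.29], [0.1, 2.45], [-1.04, 4.18], [0.21, 1.99], [-2.66, 2.66]. Speed limits (rad/s): [2.57, 2.57, 3.14, 3.14, 3.14, 3.14, 3.14].

INTERFACE

Orientations are given as [roll, pitch, yaw] about the fixed x, y, z axes, in that order (R = Rz(yaw) Ry(pitch) Rx(roll)).
In Python, from plant import env gives the robot as it stands. The module is installed in compiled form; this text tells all that it offers.
- The arm moves only by the tool move_arm, never from a script. Its arguments are lists of equal length, an entry for each row: "xyz": the shift along the world's x, y, z in cm, a list of three; "roll": the turn about the world's z in rad. In form: {"xyz": [[x, y, z], ...], "roll": [roll, ...]}. A call has 1 to 20 rows; each row shifts and turns the pose as measured when the row begins; what a row does not reach is not made up. A row lasts 1/12 s, in which the tool goes at most 41.7 mm and 7.16 degrees, less where a joint would pass 70% of its speed; a pose out of reach is approached as far as the arm can. A call is refused whole if a number of a shift passes 4.17 or a number of a turn 0.125, either way. A call with a gripper value outside its range is refused whole. "fingers" is the gripper command: -1 is shut, 1 is fully open, values between are in proportion, set as the call begins (left out, the last holds). The fingers move at their own pace and stop on an object; "newtons" is the grip in N (left out, the last holds). Time passes only in rows, so rows that do not move let the fingers close. It gives the time, the measured TCP pose, the force and the opening at its end, in the units of the state.
- env.sense(): the state, without advancing time (a new reading comes with each control period).
- env.grab_frame(name): name is "scene" or "top"; returns (picture, depth): 420x560x3 uint8, red, green, blue; 420x560 float32, m along the optical axis (not along the pixel's ray), 0 where there is no reading.
- env.camera_model(name): a dict with "fx", "fy", "cx", "cy" (pixels), "rvec" (rotation vector, rad) and "tvec" (3), from world to camera coordinates, as OpenCV has them. Camera axes: x right, y down, z forward; pixel columns grow to the right and rows downward; lengths in m; the calibration is good to about 2 mm. A picture is of the moment at which its call begins. camera_model takes no time and is no camera call.
- env.sign_off(): hands the job in, once; it reports no verdict.
Trained networks look in the newest picture that a camera, given by its name, has taken for a name from the list of things; names that differ only in an ending like _2 or _b are one class to them, and where a whole thing is asked for, a point or a joint stands for the part that bears it (a point fixed in the world has none). Each returns a list of dicts, best first, with "score" (0 to 1); they miss things now and then, are a little off and sometimes report something else, mostly with a low value. They report only what shows in the picture. A call takes as long as a camera call.
- env.spot_in(camera, query): "xyz" ([x, y, z] in m, in world coordinates, good to about 4 mm: the middle of the surface that is visible of it).
- env.tip_of(camera, query): "xyz" ([x, y, z] in m, in world coordinates, good to about 4 mm: a listed point, or the origin of a listed thing).
The state is a dict: "t": time; "q": joint angles; "dq": joint speeds; "joint_torque": joint torques, N m; "position": TCP position; "orientation": TCP orientation; "force": force on the tool from outside, world axes, zero at the start; "moment": the same for the moment, N m; "gripper_width": finger opening in m.
Only numpy, scipy, OpenCV 4.12 (cv2) and the standard library are available. Lean on these libraries where they do the work, as an engineer would, in place of code of your own. Each camera call takes 0.05 s, during which the arm holds its last target.

## Working session

There is one attempt and no reset: what is moved stays moved. The work goes in short steps, Python scripts to look and compute and a tool call to move; the robot and the scene stay as the last step left them, time stands still between calls to the robot, and variables do not carry over. Pictures are saved under pics/ and viewed, and the job is handed in when it is done.

Besides the shell and the picture viewer there is one more tool, called after "Emit:" by a JSON object that holds its "fn" and its "kwargs", one argument or row to a line. move_arm: Moves the arm, as the interface text tells. Its arguments: {"type":"object","properties":{"xyz":{"type":"array"},"roll":{"type":"array"},"fingers":{"type":"number"},"newtons":{"type":"number"}},"required":["xyz","roll"]}

```bash
mkdir -p pics
cat > h.py <<'E'
import numpy as np,cv2
from plant import env
def save(n,f):
    p,d=env.grab_frame(n); cv2.imwrite(f'pics/{f}.png',p[:,:,::-1]); return p,d
def w(n,u,v,z):
    c=env.camera_model(n);R=cv2.Rodrigues(np.array(c['rvec'],float))[0]
    return R.T@(np.array([(u-c['cx'])/c['fx']*z,(v-c['cy'])/c['fy']*z,z])-np.array(c['tvec']).ravel())
def px(n,P):
    c=env.camera_model(n);K=np.array([[c['fx'],0,c['cx']],[0,c['fy'],c['cy']],[0,0,1.]])
    return cv2.projectPoints(np.array(P,float).reshape(-1,3),np.array(c['rvec'],float),np.array(c['tvec'],float),K,None)[0].reshape(-1,2)
E
python3 - <<'E'
from h import *
s=env.sense();print(s)
for n in ('scene','top'):
    save(n,n+'0')
    for q in ('case','pull_bar','lid_hinge_line'):
        print(n,q,[(np.round(r['xyz'],4),round(r['score'],2)) for r in env.tip_of(n,q)])
    print(n,'spot',[(np.round(r['xyz'],4),round(r['score'],2)) for r in env.spot_in(n,'pull_bar')])
E
```

```text
{'t': 0.0, 'q': array([-1.18789566,  0.46945607, -0.0486019 ,  1.5337091 ,  0.02408154,
        1.14097297, -0.08230389]), 'dq': array([-4.08481108e-04, -7.29055138e-04,  2.29786127e-03,  6.17829509e-04,
        6.21475126e-04,  5.69373505e-05,  8.05664100e-04]), 'joint_torque': array([-2.66677180e-04, -5.10305822e+01, -4.64836461e-02, -2.37719125e+01,
        1.07579073e-02,  7.65461853e-03, -9.48175085e-06]), 'position': array([0.26993523, 0.61807333, 0.24724511]), 'orientation': array([-1.57275633e+00, -5.16391081e-05, -4.11774053e-01]), 'force': array([-0.46541468, -0.15735339,  0.38703426]), 'moment': array([ 0.04896301,  0.01069159, -0.01304418]), 'gripper_width': 0.08529206070793385}
scene case [(array([ 0.5661, -0.0916, -0.0043]), 0.64)]
scene pull_bar [(array([ 0.442 , -0.1132,  0.0852]), 0.86)]
scene lid_hinge_line [(array([ 0.6574, -0.0861,  0.0694]), 0.63)]
scene spot [(array([ 0.5352, -0.1232,  0.1051]), 0.93)]
top case [(array([ 0.5635, -0.099 , -0.0016]), 0.95)]
top pull_bar [(array([ 0.441 , -0.1104,  0.0833]), 0.8)]
top lid_hinge_line []
top spot [(array([ 0.5617, -0.0971,  0.1045]), 0.59)]
```

View pics/scene0.png

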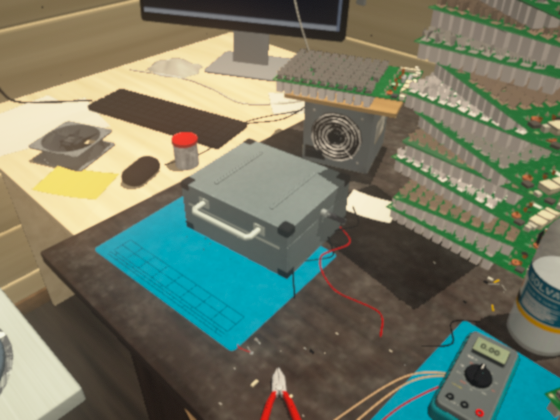

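View pics/top0.png

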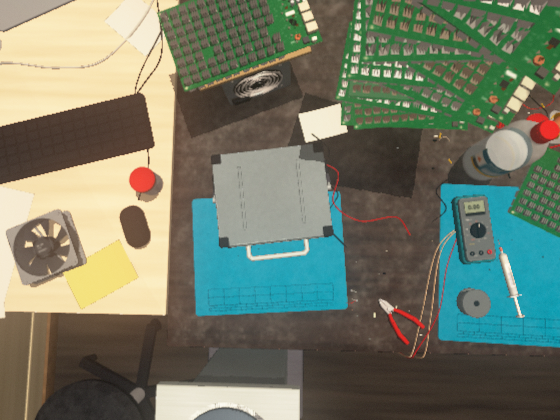

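The scene view shows the shut case at about (265,205) with its bar at (222,222). In the top view the lid spans (212,157) to (332,240), with the bar at (278,252). I'll fit the case's pose from the depth image.

Run:
```python
from h import *
n='top'
p,d=env.grab_frame(n)
pts=[]
for v in range(120,290):
    for u in range(190,360):
        if d[v,u]>0: pts.append(w(n,u,v,d[v,u]))
P=np.array(pts)
c=np.array([.565,-.097])
m=(P[:,2]>.094)&(P[:,2]<.115)&(np.linalg.norm(P[:,:2]-c,axis=1)<.17)
r=cv2.minAreaRect(P[m][:,:2].astype(np.float32));print(r,m.sum(),np.median(P[m][:,2]));print(cv2.boxPoints(r))
m=(P[:,2]>.065)&(P[:,2]<.093)&(P[:,0]<.462)&(np.linalg.norm(P[:,:2]-c,axis=1)<.17)
B=P[m];print(m.sum(),B.min(0),B.max(0));print(cv2.minAreaRect(B[:,:2].astype(np.float32)))
print(env.camera_model('top'),env.camera_model('scene'))
```

```text
Traceback (most recent call last):
  File "h.py", line 6, in w
    c=env.camera_model(n);R=cv2.Rodrigues(np.array(c['rvec'],float))[0]
ValueError: time passes only in moves, steps and waits
```

```bash
cat > h.py <<'E'
import numpy as np,cv2
from plant import env
_C={}
def cam(n):
    if n not in _C:
        c=env.camera_model(n);_C[n]=(c,cv2.Rodrigues(np.array(c['rvec'],float))[0],np.array(c['tvec'],float).ravel())
    return _C[n]
def save(n,f):
    p,d=env.grab_frame(n); p=np.array(p);d=np.array(d);cv2.imwrite(f'pics/{f}.png',p[:,:,::-1]); return p,d
def cloud(n,d):
    c,R,t=cam(n);v,u=np.mgrid[:d.shape[0],:d.shape[1]]
    X=np.stack([(u-c['cx'])/c['fx']*d,(v-c['cy'])/c['fy']*d,d],-1)
    W=(X-t)@R; W[d<=0]=np.nan; return W
def px(n,P):
    c,R,t=cam(n);K=np.array([[c['fx'],0,c['cx']],[0,c['fy'],c['cy']],[0,0,1.]])
    return cv2.projectPoints(np.array(P,float).reshape(-1,3),R,t,K,None)[0].reshape(-1,2)
E
python3 - <<'E'
from h import *
n='top'
p,d=save(n,'top1')
P=cloud(n,d)[120:290,190:360].reshape(-1,3)
c=np.array([.565,-.097])
near=np.linalg.norm(P[:,:2]-c,axis=1)<.17
m=(P[:,2]>.094)&(P[:,2]<.115)&near
r=cv2.minAreaRect(P[m][:,:2].astype(np.float32));print(r,m.sum(),np.median(P[m][:,2]));print(cv2.boxPoints(r))
m=(P[:,2]>.065)&(P[:,2]<.093)&(P[:,0]<.462)&near
B=P[m];print(m.sum(),B.min(0),B.max(0));print(cv2.minAreaRect(B[:,:2].astype(np.float32)))
print(env.camera_model('top'),env.camera_model('scene'),env.sense()['t'])
E
```

```text
((0.5629761219024658, -0.09704239666461945), (0.19308532774448395, 0.23273450136184692), 7.185266017913818) 10451 0.10377924562883571
[[ 0.45263663  0.00633564]
 [ 0.48174658 -0.22457118]
 [ 0.67331564 -0.20042042]
 [ 0.6442057   0.03048639]]
383 [ 0.42767013 -0.17585004  0.06522788] [ 0.46057495 -0.01626492  0.09234639]
((0.4440653324127197, -0.09604140371084213), (0.1595906913280487, 0.03290362283587456), 89.90766143798828)
{'fx': 415.5954985429863, 'fy': 415.5954985429863, 'cx': 279.22725968250404, 'cy': 211.94837505616954, 'rvec': array([ 2.17278219, -2.13951329,  0.05338016]), 'tvec': array([-0.1191197 ,  0.53148904,  0.90241303])} {'fx': 494.3332936119695, 'fy': 494.3332936119695, 'cx': 271.89297750892484, 'cy': 207.04786532729585, 'rvec': array([ 2.07150308, -0.88154734,  0.43541876]), 'tvec': array([-0.47226683,  0.23702117,  0.65949027])} 0.6
```

Emit:
{"fn": "move_arm", "kwargs": {
  "xyz": [
    [2.3,-3.2,0],
    [2.3,-3.2,0],
    [2.3,-3.2,0],
    [2.3,-3.2,0],
    [2.3,-3.2,0],
    [2.3,-3.2,0],
    [2.3,-3.2,0],
    [2.3,-3.2,0],
    [2.3,-3.2,0],
    [2.3,-3.2,0],
    [-0.5,-4,-0.3],
    [-0.5,-4,-0.3],
    [-0.5,-4,-0.3],
    [-0.5,-4,-0.3],
    [-0.5,-4,-0.3],
    [-0.5,-4,-0.3],
    [-0.5,-4,-0.3],
    [-0.5,-4,-0.3]
  ],
  "roll": [-0.1,-0.1,-0.1,-0.1,-0.1,-0.1,-0.1,-0.1,-0.1,-0.1,0,0,0,0,0,0,0,0],
  "fingers": -0.45,
  "newtons": 30
}}

```text
t: 2.1
position: [0.4608, -0.0362, 0.2281]
orientation: [-1.551, 0.013, -1.442]
force: [1.2, -0.5, 0.3]
gripper_width: 0.0234
```

Run:
```python
from h import *
P=cloud('top',env.grab_frame('top')[1]).reshape(-1,3)
c0=np.array([.563,-.097]);a=.1254
X=P[:,0]-c0[0];Y=P[:,1]-c0[1];cx=X*np.cos(a)+Y*np.sin(a);cy=-X*np.sin(a)+Y*np.cos(a)
m=(abs(cy)<.045)&(cx<-.105)&(cx>-.15)&(P[:,2]>.06)&(P[:,2]<.1)
print(m.sum(),np.median(cx[m]),cx[m].min(),cx[m].max(),P[m][:,2].max())
save('scene','s2');print(env.sense()['position'],env.sense()['orientation'],env.sense()['force'])
```

```text
213 -0.1250551254578311 -0.13002193950988553 -0.12009094493289581 0.09058793571697717
[ 0.4597141  -0.04140668  0.22797564] [-1.55270806  0.01141833 -1.45446521] [ 0.33495768  0.73774704 -0.23412304]
```

Emit:
{"fn": "move_arm", "kwargs": {
  "xyz": [
    [-1.0,-3.5,-2],
    [-1.0,-3.5,-2],
    [0,0,-2.5],
    [0,0,-2],
    [0,0,0]
  ],
  "roll": [0,0,0,0,0]
}}

```text
t: 2.62
position: [0.4432, -0.1094, 0.1465]
orientation: [-1.541, 0.011, -1.458]
force: [-0.5, 0.3, 0.5]
gripper_width: 0.0235
```

Run:
```python
from h import *
save('scene','s3');save('top','t3');s=env.sense();print(s['position'],s['orientation'],s['force'],s['gripper_width'])
```

```text
[ 0.44555294 -0.10900694  0.14914337] [-1.53563638  0.01050646 -1.45578156] [0.42523642 0.59552849 1.0044674 ] 0.023539095060603577
```

View pics/s3.png

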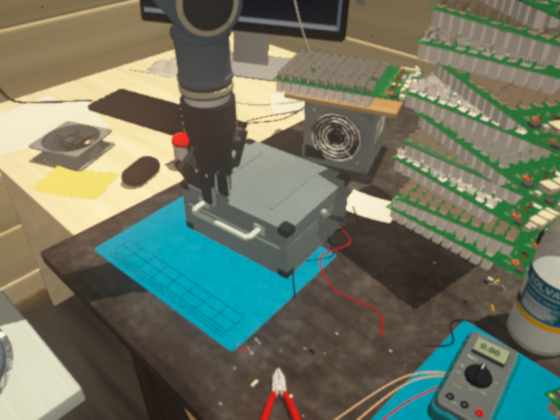

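Run:
```python
from h import *
s=env.sense();print(s['q'],s['position'],s['dq'])
```

```text
[-0.26342858  0.2456508   0.49469493  2.17380414 -0.20612921  0.73117198
  0.48408988] [ 0.44555294 -0.10900694  0.14914337] [-0.01248135 -0.02303699 -0.00039123 -0.02679932  0.0028248   0.00190681
  0.00019348]
```

Emit:
{"fn": "move_arm", "kwargs": {
  "xyz": [
    [-0.4,-0.4,-0.5],
    [-0.2,0,-0.5]
  ],
  "roll": [0,0]
}}

```text
t: 2.88
position: [0.4424, -0.1124, 0.1415]
orientation: [-1.529, 0.01, -1.453]
force: [1.4, -1.0, 0.5]
gripper_width: 0.0234
```

Run:
```python
from h import *
s=env.sense();print(s['q'],s['position'],s['orientation'])
```

```text
[-0.25030166  0.25274944  0.49119526  2.18898228 -0.21927198  0.7043402
  0.50910127] [ 0.44238723 -0.11244083  0.14153199] [-1.52914099  0.00963223 -1.4526033 ]
```

Emit:
{"fn": "move_arm", "kwargs": {
  "xyz": [
    [-0.4,0,-2.5],
    [-0.2,0,-2],
    [0,0,-1]
  ],
  "roll": [0,0,0]
}}

```text
t: 3.13
position: [0.4403, -0.1115, 0.0889]
orientation: [-1.516, 0.008, -1.449]
force: [0.4, -0.1, -1.0]
gripper_width: 0.0237
```

Run:
```python
from h import *
save('scene','s4');save('top','t4');s=env.sense();print(s['position'],s['orientation'],s['force'],s['gripper_width'])
I=cv2.imread('pics/s4.png')[130:280,150:330];cv2.imwrite('pics/s4c.png',cv2.resize(I,None,fx=4,fy=4))
```

```text
[ 0.43991936 -0.11147773  0.08889963] [-1.51838015  0.00882295 -1.44923917] [0.32397079 0.06988639 0.66235   ] 0.023589242630903694
```

View pics/s4c.png

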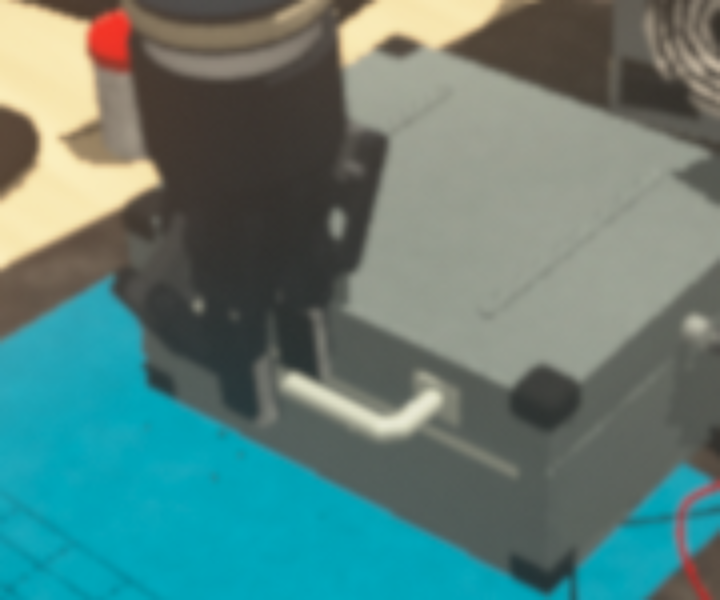

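The bar (crop about (285,380)) runs between the two fingers. I'll lower 4 mm and close.

Emit:
{"fn": "move_arm", "kwargs": {
  "xyz": [
    [0,0,-0.5],
    [0,0,0],
    [0,0,0],
    [0,0,0]
  ],
  "roll": [0,0,0,0],
  "fingers": -1,
  "newtons": 25
}}

```text
t: 3.57
position: [0.4401, -0.1115, 0.0854]
orientation: [-1.517, 0.009, -1.448]
force: [-0.6, -0.4, -2.1]
gripper_width: 0.0089
```

Run:
```python
from h import *
s=env.sense();P=s['position'];print(P,s['orientation'],s['force'],s['gripper_width'])
a=.1254
def bar(t): return np.array([95-220*np.cos(t)+12*np.sin(t),70+220*np.sin(t)+12*np.cos(t)])/10
ts=np.arange(0,1.4,.15)
ts=np.append(np.linspace(0,1.36,11),[])
b=[bar(t) for t in ts]
for i in range(len(ts)):
    d=b[i]-b[i-1] if i else b[0]*0
    D=b[i]-b[0]
    print(round(ts[i],2),'step',np.round([d[0]*np.cos(a),d[0]*np.sin(a),d[1]],2),'tot',np.round([D[0]*np.cos(a),D[0]*np.sin(a),D[1]],2))
```

```text
[ 0.44010501 -0.111532    0.08540057] [-1.51703721  0.00872339 -1.44773759] [-0.58514539 -0.40941908 -2.07975755] 0.00885562859479823
0.0 step [-0. -0.  0.] tot [0. 0. 0.]
0.14 step [0.36 0.05 2.97] tot [0.36 0.05 2.97]
0.27 step [0.76 0.1  2.89] tot [1.12 0.14 5.87]
0.41 step [1.14 0.14 2.76] tot [2.26 0.29 8.63]
0.54 step [1.5  0.19 2.58] tot [ 3.77  0.47 11.21]
0.68 step [1.84 0.23 2.35] tot [ 5.6   0.71 13.57]
0.82 step [2.14 0.27 2.08] tot [ 7.74  0.98 15.65]
0.95 step [2.4  0.3  1.77] tot [10.14  1.28 17.42]
1.09 step [2.61 0.33 1.43] tot [12.75  1.61 18.84]
1.22 step [2.78 0.35 1.06] tot [15.53  1.96 19.9 ]
1.36 step [2.9  0.37 0.67] tot [18.42  2.32 20.56]
```

Emit:
{"fn": "move_arm", "kwargs": {
  "xyz": [
    [0.15,0,1.5],
    [0.2,0,1.5],
    [0.35,0.05,1.5],
    [0.4,0.05,1.4]
  ],
  "roll": [0,0,0,0]
}}

```text
t: 3.9
position: [0.4515, -0.1102, 0.1459]
orientation: [-1.517, 0.008, -1.448]
force: [3.6, 0.7, -3.6]
gripper_width: 0.0086
```

```bash
cat > fit.py <<'E'
from h import *
s=env.sense();P=s['position'];print(P,s['orientation'],s['force'],s['gripper_width'])
P0=np.array([.4401,-.1115,.0854]);a=.1254
D=(P-P0)*100; dx=D[0]*np.cos(a)+D[1]*np.sin(a)
print('t_x z',dx,D[2])
def bar(t): return np.array([95-220*np.cos(t)+12*np.sin(t),70+220*np.sin(t)+12*np.cos(t)])/10-np.array([-12.5,8.2])
ts=np.linspace(0,1.4,1401);e=[np.hypot(*(bar(t)-[dx,D[2]])) for t in ts];i=np.argmin(e);print('theta',ts[i],'err cm',e[i])
for t in np.arange(np.ceil(ts[i]/.1+.3)*.1,1.39,.1):
    b=bar(t);print(round(t,2),'to go',np.round([b[0]*np.cos(a)-D[0],b[0]*np.sin(a)-D[1],b[1]-D[2]],2))
E
python3 fit.py
```

```text
[ 0.45153072 -0.11015773  0.14586181] [-1.51698361  0.00794287 -1.44798181] [ 3.57128172  0.67447272 -3.64529326] 0.008551783781248753
t_x z 1.1508844800074538 6.046181221794581
theta 0.28 err cm 0.039740520385553396
0.4 to go [1.04 0.14 2.43]
0.5 to go [2.1  0.27 4.35]
0.6 to go [3.34 0.43 6.17]
0.7 to go [4.76 0.61 7.84]
0.8 to go [6.33 0.81 9.37]
0.9 to go [ 8.05  1.02 10.73]
1.0 to go [ 9.89  1.26 11.91]
1.1 to go [11.84  1.5  12.9 ]
1.2 to go [13.88  1.76 13.69]
1.3 to go [15.99  2.03 14.27]
```

Emit:
{"fn": "move_arm", "kwargs": {
  "xyz": [
    [1.05,0.15,2.4],
    [1.05,0.15,1.95],
    [1.25,0.15,1.8],
    [1.4,0.2,1.65],
    [1.55,0.2,1.5]
  ],
  "roll": [0,0,0,0,0]
}}

```text
t: 4.32
position: [0.5172, -0.1019, 0.2454]
orientation: [-1.507, 0.006, -1.449]
force: [8.6, -0.6, -13.8]
gripper_width: 0.0085
```

```bash
python3 fit.py
```

```text
[ 0.51716065 -0.10185271  0.24538656] [-1.50724729  0.00555341 -1.44930794] [  8.63130986  -0.59813623 -13.81926115] 0.008546736523221516
t_x z 7.766214630794445 15.998655740206544
theta 0.8250000000000001 err cm 0.29204756084532696
0.9 to go [1.49 0.19 0.78]
1.0 to go [3.33 0.43 1.96]
1.1 to go [5.28 0.67 2.95]
1.2 to go [7.32 0.93 3.74]
1.3 to go [9.43 1.2  4.32]
```

Emit:
{"fn": "move_arm", "kwargs": {
  "xyz": [
    [1.5,0.2,0.6],
    [1.85,0.25,1.1],
    [1.95,0.25,0.9],
    [2.0,0.25,0.75]
  ],
  "roll": [0,0,0,0]
}}

```text
t: 4.65
position: [0.5888, -0.0929, 0.2867]
orientation: [-1.51, 0.009, -1.45]
force: [1.5, -0.8, -8.6]
gripper_width: 0.0088
```

```bash
python3 fit.py
```

```text
[ 0.58877965 -0.09287538  0.2866906 ] [-1.51007101  0.00909506 -1.44954692] [ 1.50217974 -0.77939097 -8.58605707] 0.008794362079198726
t_x z 14.984158129631107 20.129059553129526
theta 1.199 err cm 0.4207359178277025
1.3 to go [2.27 0.3  0.19]
```

Emit:
{"fn": "move_arm", "kwargs": {
  "xyz": [
    [2.2,0.3,0.2],
    [1.0,0.1,0.1],
    [0,0,0]
  ],
  "roll": [0,0,0]
}}

```text
t: 4.9
position: [0.6276, -0.0879, 0.2956]
orientation: [-1.499, 0.006, -1.446]
force: [1.2, -1.4, -7.3]
gripper_width: 0.0085
```

```bash
python3 fit.py; python3 -c "
from h import *
save('scene','s5')"
```

```text
[ 0.62759713 -0.08793973  0.29555524] [-1.4985395   0.00593908 -1.44641013] [ 1.23380008 -1.3947174  -7.25653881] 0.00853613273059934
t_x z 18.89715754696853 21.015524428864904
theta 1.3780000000000001 err cm 0.398597355368695
```

View pics/s5.png

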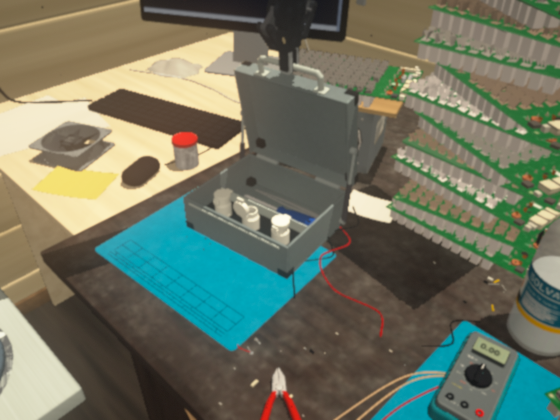

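The lid is standing almost fully open with the bar gripped at (290,70). The jars are at (223,200), (245,212) and (281,228), and the middle one looks open. I'll release the bar and rise.

Emit:
{"fn": "move_arm", "kwargs": {
  "xyz": [
    [0,0,0],
    [0,0,0],
    [0,0,0],
    [0,0,2],
    [0,0,3],
    [0,0,3],
    [0,0,0]
  ],
  "roll": [0,0,0,0,0,0,0],
  "fingers": -0.3
}}

```text
t: 5.53
position: [0.621, -0.0871, 0.3781]
orientation: [-1.504, 0.012, -1.449]
force: [0.7, -0.4, -0.0]
gripper_width: 0.0297
```

Run:
```python
from h import *
s=env.sense();print(s['position'],s['orientation'],s['force'],s['gripper_width'])
p,d=save('scene','s6');save('top','t6')
I=cv2.imread('pics/s6.png')[50:280,170:370];cv2.imwrite('pics/s6c.png',cv2.resize(I,None,fx=2.6,fy=2.6,interpolation=2))
for n in ('scene','top'):
  for q in ('pull_bar','jar_a_mouth','cap_a'):
    for f in (env.tip_of,env.spot_in):
      try: print(n,q,f.__name__,[(np.round(r['xyz'],4),round(r['score'],2)) for r in f(n,q)])
      except Exception as e: print(n,q,e)
a=.1254;ex=np.array([np.cos(a),np.sin(a)]);ey=np.array([-ex[1],ex[0]])
for y in(-.065,0,.065): print(np.array([.563,-.097])-.045*ex+y*ey)
```

```text
[ 0.62096657 -0.08707887  0.3781045 ] [-1.50391895  0.01224791 -1.44861792] [ 0.66765646 -0.39969608 -0.01951329] 0.02966855363630637
scene pull_bar call [(array([ 0.6357, -0.0881,  0.2896]), 0.66), (array([ 0.5665, -0.0935, -0.0014]), 0.46)]
scene pull_bar call [(array([ 0.6667, -0.0897,  0.1803]), 0.69)]
scene jar_a_mouth call [(array([ 0.5137, -0.0364,  0.0649]), 0.8)]
scene jar_a_mouth call [(array([ 0.5057, -0.0471,  0.0605]), 0.88)]
scene cap_a it knows: case, jar_a_mouth, jar_b_mouth, jar_c_mouth, lid_hinge_line, pull_bar
scene cap_a call [(array([ 0.5115, -0.0388,  0.0706]), 0.78), (array([ 0.4927, -0.106 ,  0.0821]), 0.6), (array([ 0.5249, -0.1665,  0.0695]), 0.54)]
top pull_bar call [(array([ 0.636 , -0.0886,  0.2877]), 0.63)]
top pull_bar call [(array([ 0.6575, -0.1456,  0.2636]), 0.58)]
top jar_a_mouth call [(array([ 0.514 , -0.0332,  0.0614]), 0.55)]
top jar_a_mouth call [(array([ 0.5117, -0.0384,  0.071 ]), 0.58)]
top cap_a it knows: case, jar_a_mouth, jar_b_mouth, jar_c_mouth, lid_hinge_line, pull_bar
top cap_a call [(array([ 0.5307, -0.1613,  0.0711]), 0.76), (array([ 0.4944, -0.1069,  0.0914]), 0.55), (array([ 0.5173, -0.045 ,  0.0672]), 0.46)]
[ 0.52648301 -0.16711782]
[ 0.51835335 -0.10262822]
[ 0.5102237  -0.03813862]
```

View pics/s6c.png

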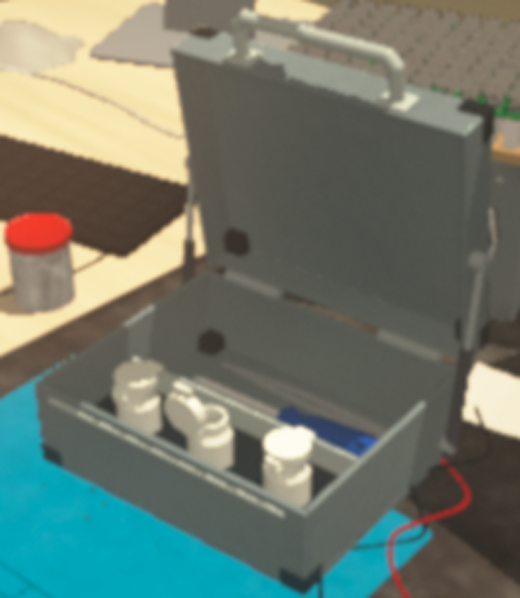

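View pics/t6.png

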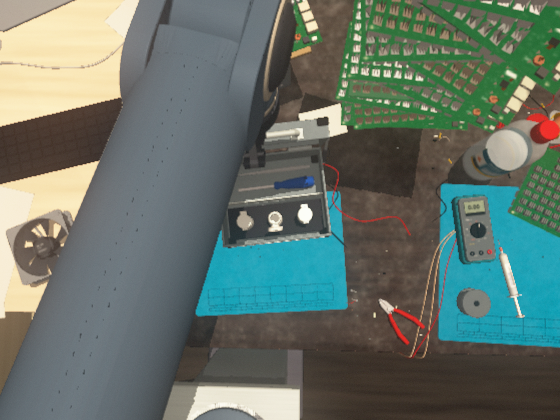

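The lid stands open with the bar at z ≈ 0.289, which is its stop. The middle jar's cap stands open (crop (185,410), world about (0.494,-0.107)) and the outer two are shut. I'll go round to its front with the fingers shut.

Emit:
{"fn": "move_arm", "kwargs": {
  "xyz": [
    [-4,-0.6,0],
    [-4,-0.6,-1.5],
    [-3.5,-0.6,-3.5],
    [-3,-0.5,-4],
    [-2,0,-4],
    [0,0,-4],
    [0,0,0]
  ],
  "roll": [0,0,0,0,0,0,0],
  "fingers": -1
}}

```text
t: 6.72
position: [0.4595, -0.1066, 0.2086]
orientation: [-1.51, 0.011, -1.447]
force: [-0.7, -0.1, -0.8]
gripper_width: -0.0002
```

```bash
cat > st.py <<'E'
from h import *
import sys
s=env.sense();P=s['position'];print(P,s['orientation'],s['force'],s['gripper_width'])
a=.1254;D=P[:2]-[.563,-.097];print('case xy',D[0]*np.cos(a)+D[1]*np.sin(a),-D[0]*np.sin(a)+D[1]*np.cos(a))
if len(sys.argv)>1:
  for n in('scene','top'): save(n,n+sys.argv[1])
  A=cv2.resize(cv2.imread(f'pics/scene{sys.argv[1]}.png')[130:290,160:360],None,fx=2,fy=2.5,interpolation=2)
  B=cv2.resize(cv2.imread(f'pics/top{sys.argv[1]}.png')[110:270,190:390],None,fx=2,fy=2.5,interpolation=2)
  cv2.imwrite(f'pics/c{sys.argv[1]}.png',np.hstack([A,B]))
E
python3 st.py 7
```

```text
[ 0.45952226 -0.10663531  0.20860728] [-1.51029418  0.01140274 -1.44657043] [-0.71466342 -0.05580447 -0.7894556 ] -0.00022456077160313447
case xy -0.10387031024406698 0.0033824789146824855
```

View pics/c7.png

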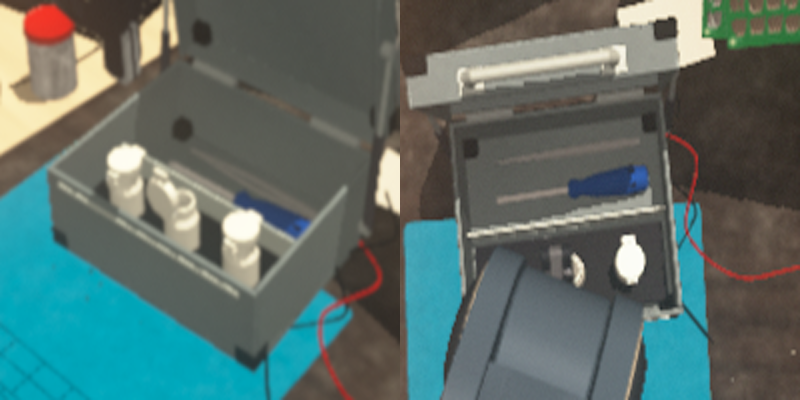

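Emit:
{"fn": "move_arm", "kwargs": {
  "xyz": [
    [-0.3,-0.3,-3.5],
    [-0.2,0,-3.5],
    [0,0,-3],
    [0,0,0]
  ],
  "roll": [0,0,0,0]
}}

```text
t: 7.15
position: [0.4749, -0.1123, 0.1242]
orientation: [-1.47, 0.003, -1.442]
force: [-1.1, 0.5, 0.7]
gripper_width: -0.0003
```

```bash
python3 st.py 8
```

```text
[ 0.47489032 -0.11226617  0.12422048] [-1.4703848   0.00256797 -1.44239189] [-1.08736151  0.52606978  0.65270657] -0.00026979374843103156
case xy -0.08932718750461566 -0.004126278501946724
```

View pics/c8.png

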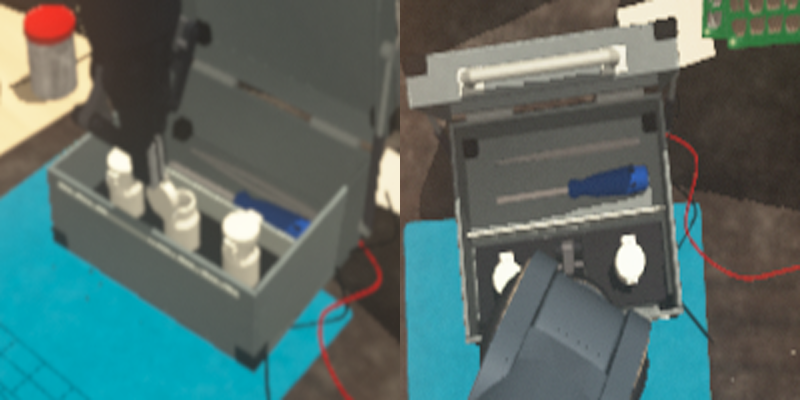

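Run:
```python
from h import *
s=env.sense();print(np.round(s['q'],3));print(np.round(s['joint_torque'],1))
```

```text
[-0.233  0.304  0.477  2.168 -0.304  0.621  0.586]
[  0.  -30.    2.9 -16.   -0.1  -0.2   0. ]
```

Emit:
{"fn": "move_arm", "kwargs": {
  "xyz": [
    [-2.0,0,1],
    [-0.5,0,0]
  ],
  "roll": [0,0]
}}

```text
t: 7.42
position: [0.4582, -0.1143, 0.1436]
orientation: [-1.453, -0.002, -1.442]
force: [-1.2, -0.7, -0.1]
gripper_width: -0.0
```

Run:
```python
from h import *
s=env.sense();print(np.round(s['q'],3));print(s['position'],s['orientation'])
```

```text
[-0.255  0.244  0.501  2.201 -0.264  0.631  0.562]
[ 0.45821239 -0.11425655  0.14360384] [-1.4534642  -0.00231221 -1.44184781]
```

Emit:
{"fn": "move_arm", "kwargs": {
  "xyz": [
    [-0.6,0.2,-1],
    [-0.4,0,-1],
    [-0.4,0,-1],
    [-0.4,0,-1]
  ],
  "roll": [0,0,0,0]
}}

```text
t: 7.75
position: [0.4519, -0.1134, 0.116]
orientation: [-1.422, -0.007, -1.44]
force: [0.0, 1.0, 0.6]
gripper_width: -0.0004
```

```bash
python3 st.py 9
```

```text
[ 0.45193602 -0.11339641  0.11599103] [-1.42249901 -0.00674987 -1.4399246 ] [0.03138648 0.99308834 0.5927633 ] -0.0004147189009889448
case xy -0.11224259501452787 -0.002376707560813294
```

View pics/c9.png

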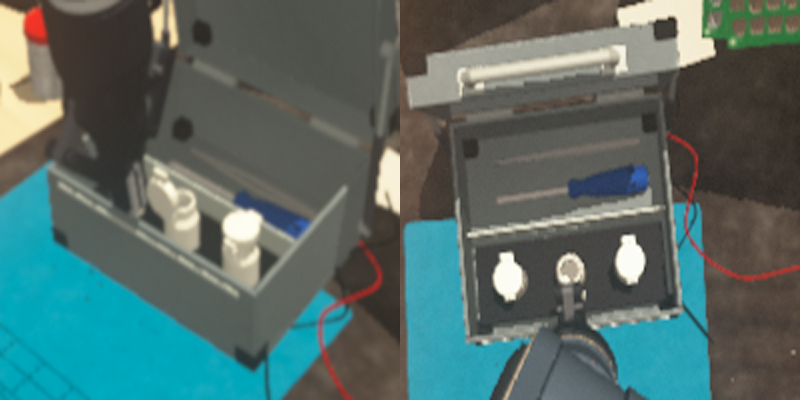

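Emit:
{"fn": "move_arm", "kwargs": {
  "xyz": [
    [-0.2,0,-0.8],
    [-0.2,0,-0.6],
    [0,0,0]
  ],
  "roll": [0,0,0]
}}

```text
t: 8.1
position: [0.4507, -0.1136, 0.104]
orientation: [-1.417, -0.007, -1.439]
force: [0.6, -0.5, -0.3]
gripper_width: 0.0004
```

```bash
python3 st.py 10
```

```text
[ 0.45068855 -0.11355237  0.1040303 ] [-1.41704697 -0.00743442 -1.43939878] [ 0.55420192 -0.48841642 -0.27265689] 0.00041846122667041786
case xy -0.11349978016866001 -0.0023754186401297936
```

View pics/c10.png

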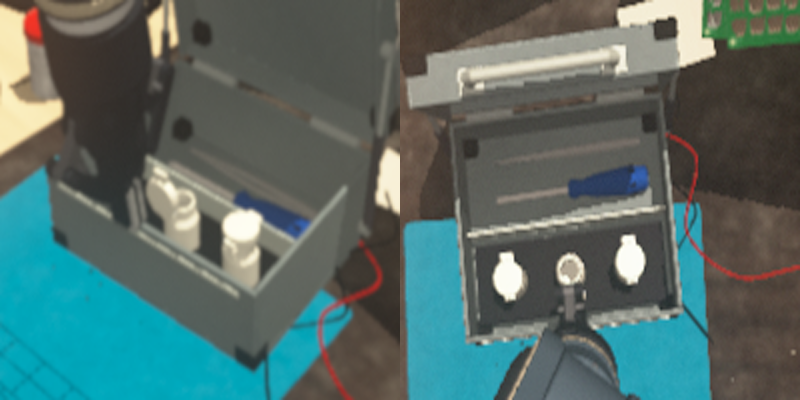

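The fingers are in front of the open cap, at tab height. Pushing toward the case's back.

Emit:
{"fn": "move_arm", "kwargs": {
  "xyz": [
    [1.3,0.15,0],
    [1.3,0.15,0],
    [1.3,0.15,0]
  ],
  "roll": [0,0,0]
}}

```text
t: 8.45
position: [0.4896, -0.1095, 0.105]
orientation: [-1.418, -0.006, -1.442]
force: [0.2, 0.4, 3.7]
gripper_width: -0.0002
```

```bash
python3 st.py 11
```

```text
[ 0.48958211 -0.10952191  0.10496059] [-1.41763545 -0.00623997 -1.44198407] [0.22161097 0.42822569 3.69593273] -0.00020038305272638613
case xy -0.0744075236451957 -0.0032410947788703327
```

View pics/c11.png

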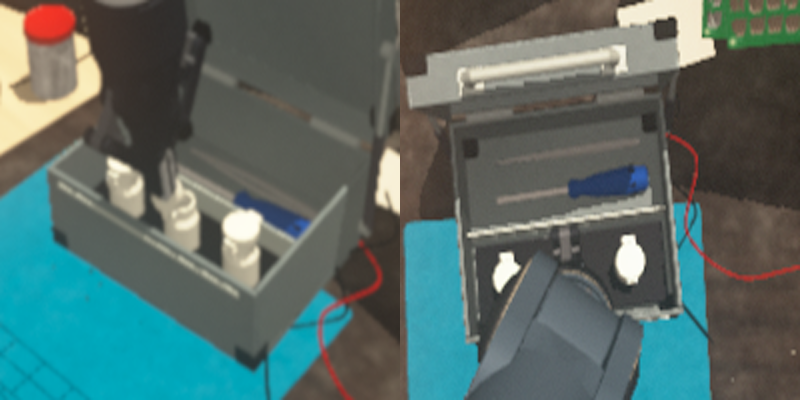

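Run:
```python
from h import *
I=cv2.imread('pics/scene11.png')[175:260,200:300];cv2.imwrite('pics/z11.png',cv2.resize(I,None,fx=7,fy=7,interpolation=2))
```

```text
(no output)
```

View pics/z11.png

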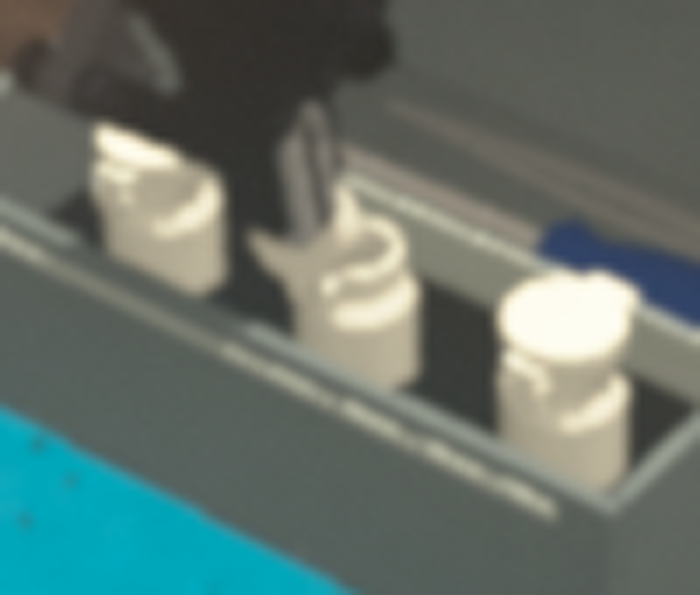

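Emit:
{"fn": "move_arm", "kwargs": {
  "xyz": [
    [1.2,0.15,0],
    [1.2,0.15,0]
  ],
  "roll": [0,0]
}}

```text
t: 8.72
position: [0.5135, -0.1065, 0.1047]
orientation: [-1.419, -0.006, -1.441]
force: [0.7, 0.2, 0.1]
gripper_width: 0.0001
```

```bash
python3 st.py 12
python3 - <<'E'
from h import *
I=cv2.imread('pics/scene12.png')[175:260,200:300];cv2.imwrite('pics/z12.png',cv2.resize(I,None,fx=7,fy=7,interpolation=2))
E
```

```text
[ 0.5135265  -0.10651411  0.10470578] [-1.41909982 -0.00633596 -1.44119931] [0.67880828 0.18054723 0.14654359] 8.734566308784499e-05
case xy -0.050274965899788256 -0.0032516711892512156
```

View pics/z12.png

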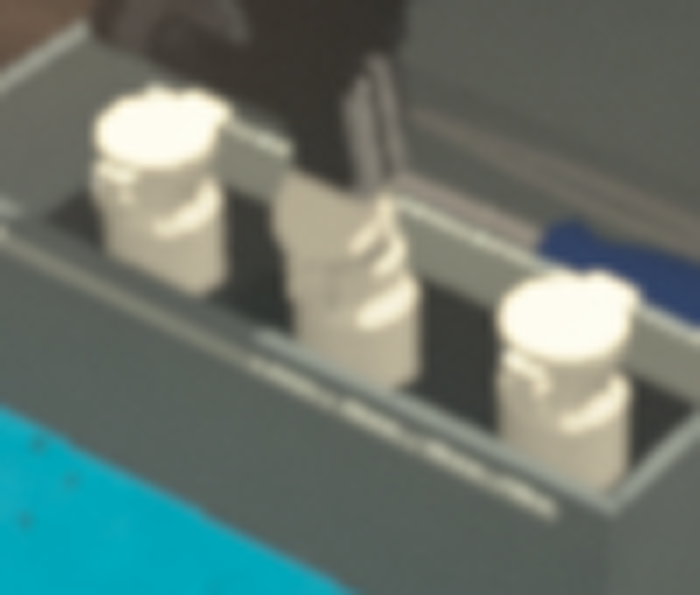

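The cap is now over the jar, still raised about 30° (zoom (340,220)). I'll move a bit further back and press down.

Emit:
{"fn": "move_arm", "kwargs": {
  "xyz": [
    [1.2,0.25,0],
    [0.4,0.1,0],
    [0,0,-0.6],
    [0,0,-0.5],
    [0,0,-0.4]
  ],
  "roll": [0,0,0,0,0]
}}

```text
t: 9.23
position: [0.5294, -0.1034, 0.089]
orientation: [-1.418, -0.007, -1.441]
force: [0.7, 0.1, 0.2]
gripper_width: 0.0001
```

```bash
python3 st.py 13
```

```text
[ 0.52943071 -0.10337743  0.08904082] [-1.41837905 -0.00723066 -1.44068949] [0.67777037 0.1305402  0.17490263] 9.274917764380334e-05
case xy -0.034103332666203114 -0.002128791302545051
```

Emit:
{"fn": "move_arm", "kwargs": {
  "xyz": [
    [0,0,-0.3],
    [0,0,-0.2]
  ],
  "roll": [0,0]
}}

```text
t: 9.5
position: [0.5294, -0.1036, 0.087]
orientation: [-1.417, -0.004, -1.442]
force: [-12.0, 2.8, 34.3]
gripper_width: -0.0004
```

Firm contact at 34 N. I'll back off, then inspect from above and to the front.

Emit:
{"fn": "move_arm", "kwargs": {
  "xyz": [
    [0,0,2],
    [0,0,4],
    [-1,0,4],
    [-2,0,4],
    [-2,3,4],
    [-2,4,2],
    [0,4,0],
    [0,4,0],
    [0,4,0],
    [0,0,0]
  ],
  "roll": [0,0,0,0,0,0,0,0,0,0]
}}

```text
t: 10.33
position: [0.4587, 0.0764, 0.2816]
orientation: [-1.414, 0.004, -1.457]
force: [-0.2, -0.1, -0.0]
gripper_width: -0.0001
```

```bash
python3 st.py 14
python3 - <<'E'
from h import *
I=cv2.imread('pics/scene14.png')[50:270,170:370];cv2.imwrite('pics/z14.png',cv2.resize(I,None,fx=2.7,fy=2.7,interpolation=2))
I=cv2.imread('pics/scene14.png')[175:260,200:300];cv2.imwrite('pics/y14.png',cv2.resize(I,None,fx=7,fy=7,interpolation=2))
P=cloud('top',env.grab_frame('top')[1]);Q=P.reshape(-1,3)
for c in([.5265,-.167],[.5184,-.1026],[.5102,-.0381]):
    m=np.linalg.norm(Q[:,:2]-c,axis=1)<.012;z=Q[m][:,2]
    print(c,m.sum(),np.nanmedian(z),np.nanpercentile(z,[5,95]))
    q=Q[m];k=np.isfinite(q[:,2])
    print(' slope',np.linalg.lstsq(np.c_[q[k][:,:2]-c,np.ones(k.sum())],q[k][:,2],rcond=None)[0])
for n in('scene','top'): print([(np.round(r['xyz'],4),round(r['score'],2)) for r in env.tip_of(n,'pull_bar')],[(np.round(r['xyz'],4),round(r['score'],2)) for r in env.spot_in(n,'cap_a')])
E
```

```text
[0.45873136 0.07635561 0.28162843] [-1.41420604  0.0038691  -1.45686688] [-0.15727315 -0.06964034 -0.00904957] -8.566509819527406e-05
case xy -0.08176803393570489 0.1850354143209337
[0.5265, -0.167] 104 0.07030040749842337 [0.06828542 0.07361225]
 slope [ 0.00737451 -0.0098593   0.07050251]
[0.5184, -0.1026] 101 0.07030466409917657 [0.06774651 0.0725057 ]
 slope [-0.02457515 -0.01491421  0.07037614]
[0.5102, -0.0381] 100 0.07054742166954532 [0.0683597 0.0729925]
 slope [ 0.00155695 -0.01138512  0.07046938]
[(array([ 0.5122, -0.0391,  0.0642]), 0.71), (array([ 0.6342, -0.0909,  0.2909]), 0.59)] [(array([ 0.5098, -0.0422,  0.0682]), 0.65), (array([ 0.5141, -0.1009,  0.0691]), 0.57), (array([ 0.5276, -0.1639,  0.0729]), 0.52)]
[(array([ 0.6352, -0.0849,  0.2876]), 0.94)] [(array([ 0.5186, -0.1028,  0.0661]), 0.75), (array([ 0.5164, -0.0434,  0.0673]), 0.72), (array([ 0.529 , -0.1633,  0.0721]), 0.7)]
```

View pics/z14.png

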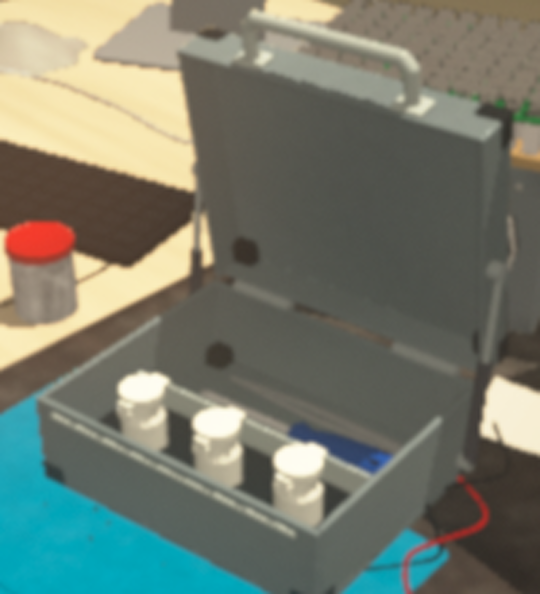

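View pics/y14.png

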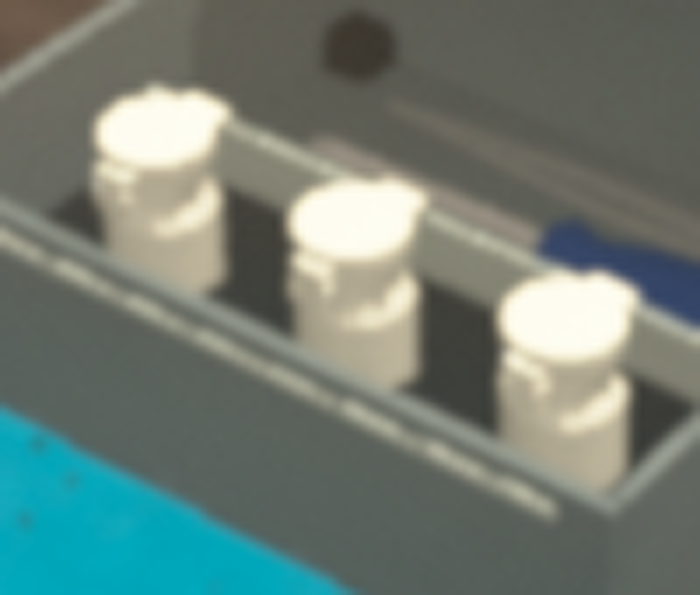

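All three caps are flat (zoom (160,130), (355,215) and (570,315)) at about 70.4 mm, and the lid is standing open. Nothing touches the robot, so I'll hand in.

```bash
python3 -c "
from plant import env
print(env.sign_off())"
```

```text
the job is handed in; nothing more can be done
None
```

I lifted the lid by its pull bar to about 1.38 rad and let go, and it has stood at its stop since. I then pushed the middle jar's open cap over from the front and pressed it shut. I handed the job in at about 10.6 s.

**Last checks**
- **Caps:** all three tops lie level at 70.3–70.5 mm, against 70.5 mm expected when shut. The pressed cap showed no clear slope.
- **Lid:** the top camera puts the bar at z = 0.288 m, against 0.289 m expected at the stop.
- **Robot:** it is clear of everything and reads zero force.

**What did not go cleanly**
- The tool tilted about 9° over the moves, and the moves offer no way to correct that.
- The fingertip press peaked at a reading of about 34 N down (36 N in all), near the 40 N limit for the arm and gripper body.
- During the lift the bar pulled with up to 16 N, because my path ran 3–4 mm outside the arc.
- The final scene-camera search for the bar put a jar first. Its second answer and the top camera both placed the bar at the stop.

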